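# Tip oat bars into a clamped tin

## Robot

A 6-joint arm with a two-finger parallel gripper is mounted at the origin on the work surface. World frame = base frame: x ahead of the robot, y to its left, z up, the work surface at z = 0. Lengths are in m, angles in rad, forces in N, time in s.
With the tool pointing down it reaches from about 0.325 to 0.925 m from the base axis. Payload 3.1 kg.
Tool frame: the origin (TCP) lies on the centre line of the jaws, within the pads' length; the fingertips stand 17 mm ahead of it and the grasp point (between the pads) lies 2 mm behind it; z points along the fingers, y is the line along which they close (so a half turn about z gives the same grasp; the last joint's range is limited). The gripper opens to 85 mm and grips with 20 to 120 N. Pads are 22 mm wide; open, the fingers measure 114 mm over their backs; the gripper's body (76 mm by 85 mm) begins 54 mm behind the grasp point. The pads swing forward as they close: fully open they stand 13 mm farther back than shut.
Start: joints at [1.094, 0.217, 1.613, -0, 1.311, -0.112], TCP at [0.223, 0.584, 0.248] pointing down, gripper open.
Joint ranges: [-2.75, 2.75], [-0.78, 2.1], [0.31, 2.55], [-1.13, 4.27], [0.13, 2.63], [-2.58, 2.58]. Speed limits (rad/s): [2.79, 2.79, 3.14, 3.14, 3.14, 3.14].

## Interface

Orientations are given as a rotation vector (axis times angle).
In Python, from bench import r, eoat, camera, current_clock, current_joints, current_qd, current_effort, current_position, current_ee_rot, current_force, current_wrist_torque, current_gripper_width, current_gripper_force gives the robot as it stands. The module is installed in compiled form; this text tells all that it offers. Calls block until the motion is done:
- r.reach(position, orientation): joint-space move of the TCP to a pose.
- r.move_linear(position, velocity=0.15, orientation=None): straight line of the TCP; orientation=None keeps the orientation; velocity is the mean speed in m/s.
- r.set_joints(angles): joint-space move.
- eoat.gripper_to(opening, f_grip=None): opening from 0.0 (shut) to 1.0 (fully open); f_grip is the grip in N (None keeps the last); returns when the fingers have stopped.
- r.hold(seconds).
- r.inverse_kinematics(position, orientation): joint angles nearest the present ones, or None.
- camera(name): name is "scene" or "top" or "wrist"; returns a dict with "img" (480x640x3 uint8, blue, green, red), "range_z" (480x640 float32, m along the optical axis (not along the pixel's ray), 0 where there is no reading), "intrinsics" (3x3 intrinsics, pixels), "xyz" and "attitude" of the camera in the world; the wrist camera has in their place "T_tool_cam" (4x4, takes a point from camera to tool coordinates, whose origin is the TCP and whose axes are the flange's). Camera axes: x right, y up, looking along -z (the intrinsics and any distortion apply to the point x, -y, -z); pixel columns grow to the right and rows downward; lengths in m; the calibration is good to about 2 mm. The wrist camera is an equidistant fisheye: a pixel r from the principal point sees the ray r / f radians off the axis. A picture is of the moment at which its call begins: read the wrist's pose just before it.
A pose or a line that the arm cannot do raises r.IKError and nothing moves.
- r.hand_in(): hands the job in; it is judged then, once.
Readings, each from a call of its own:
- current_clock(): time.
- current_joints(): joint angles.
- current_qd(): joint speeds.
- current_effort(): joint torques, N m.
- current_position(): TCP position.
- current_ee_rot(): TCP orientation.
- current_force(): force on the tool from outside, world axes, zero at the start.
- current_wrist_torque(): the same for the moment, N m.
- current_gripper_width(): opening from 0.0 (shut) to 1.0 (fully open).
- current_gripper_force(): force on a finger pad.
Only numpy, scipy, OpenCV 4.12 (cv2) and the standard library are available. Lean on these libraries where they do the work, as an engineer would, in place of code of your own. Each camera call takes 0.05 s, during which the arm holds its last target. There are 200 camera calls.

## Task

Slide the empty tin off the mat into the packing bay until it meets the stop, and pump the clamp's trigger until the jaw holds the tin tight against the fence. Lay all the oat bars from the wooden board in the tipping tray with its end gate still up; only then lower the gate fully and lift the tray by its handle so that every bar slides out over the gate into the clamped tin, and lower the tray level again. Then press the clamp's release lever to slide the jaw all the way back, and slide the filled tin back onto the middle of the mat, always leaving the jar, the palette knife and the pot alone.

Things in the scene. Friction and masses are not known exactly. Their poses are not given: they have to be found in the camera images.
- bay (a point): centre of the packing bay at bench height, with the station's axes: x from the fence (face at x -80 mm, 45 mm high) to the clamp (pad face at +115 mm when back), y from the open end, where the tin enters, to the stop (face at y +103, 55 high, under the tray), z up. The tin's centre comes here when clamped; it has 35 mm of play in x
- tin: loose aluminium tin, open-topped, 160 mm (x) by 200 mm (y) by 60 mm high, walls 4 mm, 0.28 to 0.46 kg; origin at the centre of its underside, y pointing away from its lug. It goes into the bay with its axes along the station's; its rim passes 29 mm under the tray
- tin_floor (a point): centre of the tin's inner floor, 4 mm above its underside, axes as the tin's
- tin_lug (a point): grip centre of the tin's upright black lug, outside the middle of its -y wall, (0, -107, 85) mm from the centre of the tin's underside. The lug is 60 mm in x, 14 mm thick in y, z 45 to 100 mm: pinch it from above across its thickness and slide the tin over the bench
- mat_centre (a point): centre of the black mat (200 mm by 250 mm, the longer along its y), flush with the bench; the tin stands on it at the start, roughly pointing into the bay, and must end there
- jaw (a joint): advance of the clamp jaw towards the fence (m): 0 fully back, 0.055 its end. A ratchet holds it in steps of 8 mm; a full squeeze of the trigger advances it one step. The pad meets a tin that lies against the fence at 0.035; at about 0.040 it is tight and further squeezes advance it no more
- pad: spring-mounted rubber face of the jaw, 10 mm thick, 80 mm wide, z 12 to 55 mm, spring 1 N per mm with 12 mm of travel; origin at bench height under its centre. It moves with the jaw and is pressed back about 5 mm when the tin is tight
- trigger (a joint): angle of the clamp's trigger (rad): 0 at rest (it springs back by itself), 0.285 fully squeezed. An upright black blade 12 mm (x) by 24 mm (y), hinged at its foot 15 mm above the bench, top at 125 mm; a full squeeze takes 5 to 17 N near the top
- trigger_tip (a point): point on the trigger 110 mm above the bench at rest; it moves about 25 mm to the station's -x when fully squeezed
- squeeze_mid (a point): midpoint between the clamp's fixed grip and its trigger at rest, 110 mm above the bench, station's axes. The grip (14 by 26 mm, top at 125 mm) stands 26 mm to -x, the trigger 27 mm to +x. Together they measure 66 mm over their outer faces: squeeze them together, or push the trigger from its +x side, then let it return
- release (a joint): angle of the release lever (rad): 0 at rest (it springs back), 0.28 fully pressed; above 0.1 the ratchet is free
- release_tip (a point): centre of the black paddle on top of the release lever (8 mm in x, 30 mm in y, 30 mm high), 120 mm above the bench. The lever stands on the moving jaw carriage: push the paddle from the bay's side to the station's +x with about 5 N; this frees the ratchet, and pushing on slides the jaw back until joint jaw is 0
- tray (a joint): tilt of the tipping tray (rad): 0 level, resting; up to 0.9 with its handle end raised. Bars slide on it from 0.45 to 0.65 on. Let go, it sinks back to level by itself
- tray_floor (a point): centre of the tray's inner floor, tray's axes (station's when level), 95 mm above the bench when level. Inside 130 mm (x) by 262 mm (y), side walls 22 mm high; the gate is at y -131 mm, the end wall with the handle at +131 mm; about 0.7 kg
- tray_handle (a point): middle of the tray's round handle bar, 12 mm thick, 100 mm long along x, 38 mm beyond the end wall, 104 mm above the bench when level. It moves on an arc of 305 mm about the tray's hinge, an x axis 78 mm to +y of the bay's centre and 92 mm above the bench
- gate (a joint): angle of the tray's end gate (rad): 0 upright, shut; 1.5 fully lowered outwards (to -y) as a lip over the tin. Stiff: takes about 3 N at the tab and stays where it is left
- gate_tab (a point): middle of the tab on the gate's top, 39 mm from the gate's hinge line, which is along x, 92 mm above the bench. The gate is 5 mm thick, 128 mm wide and 27 mm high, the tab 26 mm wide and reaches 47 mm: push the tab from the tray's side outwards and down
- jar: lidded jar, 70 mm wide, 100 mm high: leave alone
- palette_knife: palette knife lying on the bench: leave alone
- scoop_pot: steel pot 100 mm wide and high: leave alone
- bar0_c (a point): centre of a brown oat bar, 100 mm long (x), 30 mm wide (y), 22 mm thick (z), 50 to 100 g; at the start it lies on the 10 mm thick wooden board (it may be absent)
- bar1_c (a point): centre of a brown oat bar, 100 mm long (x), 30 mm wide (y), 22 mm thick (z), 50 to 100 g; at the start it lies on the 10 mm thick wooden board (it may be absent)
- bar2_c (a point): centre of a brown oat bar, 100 mm long (x), 30 mm wide (y), 22 mm thick (z), 50 to 100 g; at the start it lies on the 10 mm thick wooden board (it may be absent)
- bar3_c (a point): centre of a brown oat bar, 100 mm long (x), 30 mm wide (y), 22 mm thick (z), 50 to 100 g; at the start it lies on the 10 mm thick wooden board (it may be absent)
Things that resemble listed ones, but are neither listed nor needed, are in the scene too. Leave any yellow look-alike of the part that bears bar3_c alone.

How it is judged:
By the outcome, as a careful person would: the job done as asked, in the order asked, and still so for the second after the job is handed in, with the robot touching nothing.
Of bar0, bar1, bar2, bar3 only 2 to 4 are there at a start; the rules pass over those that are not, and their reading is None.
At some moment in a run one of bar0, bar1, bar2, bar3 may be knocked a few centimetres aside while the robot is not near it.
Once in a run the grip may slacken for a moment while it holds something.
It also fails if it takes over 210 s, if anything falls off the work surface, if the arm or the gripper's body presses on something with over 40 N, if the wrist force passes 120 N, or if a joint passes its speed limit or range.

## Working session

There is one attempt and no reset: what is moved stays moved. The work goes in short steps, each a Python script; the robot and the scene stay as the last script left them, time stands still between calls to the robot, and variables do not carry over. Pictures are saved under pics/ and viewed, at most 14 in all, crops included, and the job is handed in when it is done.

```bash
mkdir -p pics; cat > h.py <<'E'
import numpy as np, cv2
from scipy.spatial.transform import Rotation as R
from bench import *
def cam(n):
    c=camera(n); return c
def Rm(c):
    a=np.array(c["attitude"],float)
    if a.shape==(3,3): return a
    return R.from_rotvec(a).as_matrix() if a.size==3 else R.from_quat(a).as_matrix()
def pix(c,u,v,z=None):
    K=np.array(c["intrinsics"]);d=np.array([(u-K[0,2])/K[0,0],-(v-K[1,2])/K[1,1],-1.])
    p0=np.array(c["xyz"]);w=Rm(c)@d
    if z is None:
        return p0+w*float(c["range_z"][int(round(v)),int(round(u))])
    return p0+w*(z-p0[2])/w[2]
def cloud(c):
    K=np.array(c["intrinsics"]);v,u=np.mgrid[0:480,0:640]
    D=np.stack([(u-K[0,2])/K[0,0],-(v-K[1,2])/K[1,1],-np.ones(u.shape)],-1)*c["range_z"][...,None]
    return np.array(c["xyz"])+D@Rm(c).T
E
python3 - <<'E'
from h import *
import pickle
for n in("top","scene"):
    c=cam(n); cv2.imwrite(f"pics/{n}0.png",c["img"]);pickle.dump(c,open(n+"0.pkl","wb"))
    print(n,c["xyz"],c["attitude"],c["intrinsics"],{k:v for k,v in c.items() if k not in("img","range_z","xyz","attitude","intrinsics")}, (c["range_z"]==0).mean())
E
```

```text
top [0.39219659 0.00256809 1.35383004] [ 0.15280626 -0.14295482 -1.55394313] [[491.16230001   0.         326.95988948]
 [  0.         491.16230001 241.65385709]
 [  0.           0.           1.        ]] {} 0.004150390625
scene [1.34704704 0.06991994 1.02052177] [0.50432742 0.52778441 1.58355439] [[500.36891932   0.         315.78635076]
 [  0.         500.36891932 242.04182148]
 [  0.           0.           1.        ]] {} 0.0039680989583333335
```

View pics/top0.png

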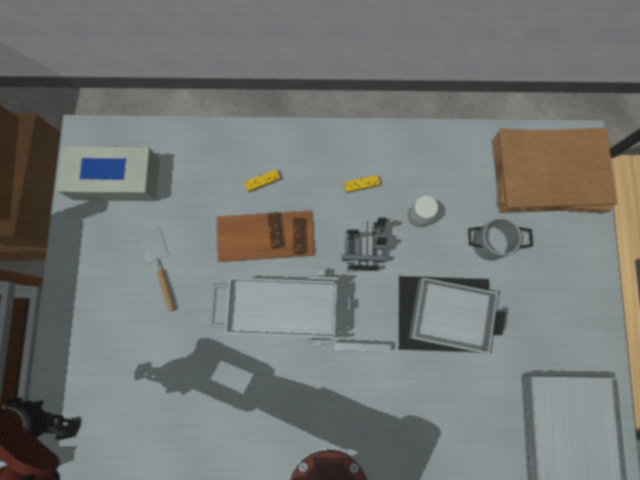

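View pics/scene0.png

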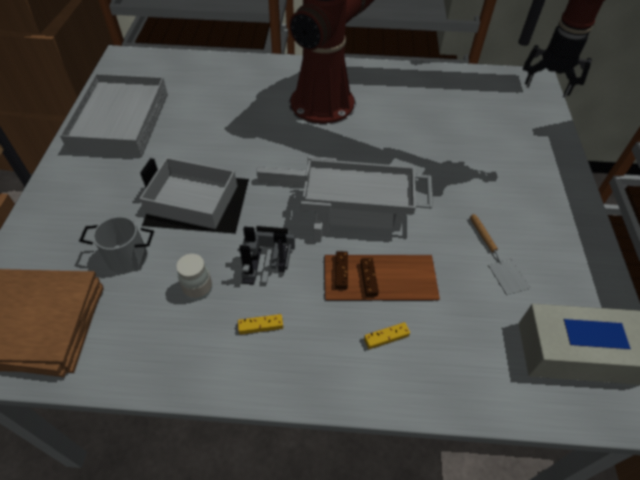

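The top view shows two brown bars on the board at (276,230) and (300,236), and yellow look-alikes at (263,180) and (362,184). The tin is at (455,314) on the mat, with its lug at (500,321). The big tray at (575,430) also resembles the tin. The clamp is at (370,245), the tipping tray at (283,306), its handle at (218,306), its gate at (350,306) and the fence at (362,346). Next: enlarged crops.

```bash
python3 - <<'E'
import cv2,pickle
c=pickle.load(open("top0.pkl","rb"))["img"]
a=cv2.resize(c[200:360,200:400],None,fx=4,fy=3.75,interpolation=cv2.INTER_CUBIC)
a=cv2.resize(c[205:355,200:400],(800,600),interpolation=cv2.INTER_CUBIC)
cv2.imwrite("pics/t1.png",a)
s=pickle.load(open("scene0.pkl","rb"))["img"]
cv2.imwrite("pics/s1.png",cv2.resize(s[150:300,130:330],(800,600),interpolation=cv2.INTER_CUBIC))
E
```

```text
(no output)
```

View pics/t1.png

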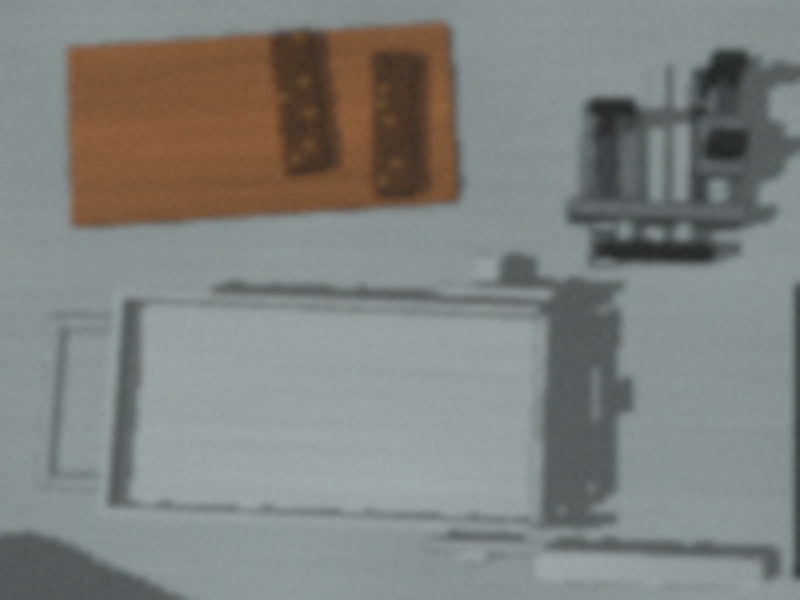

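View pics/s1.png

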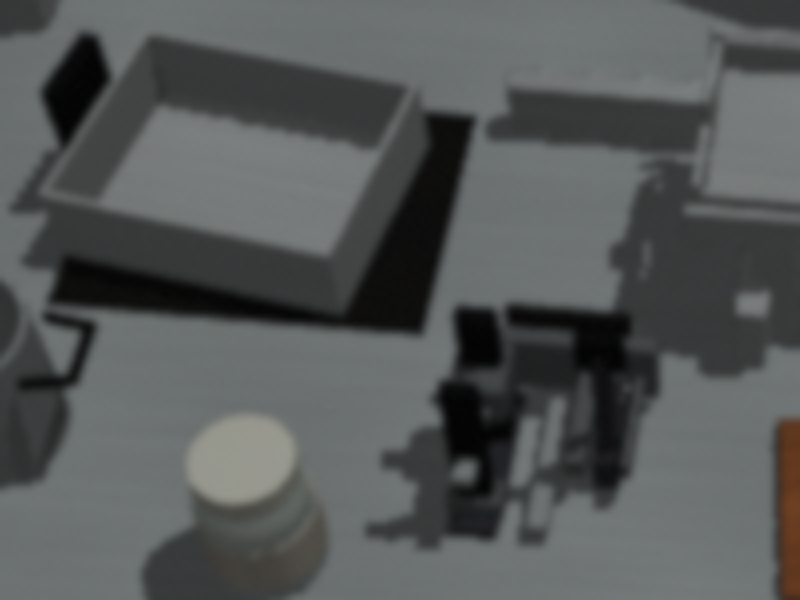

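```bash
cat > m.py <<'E'
from h import *
import pickle
def load(tag="0"):
    P=[];C=[]
    for n in("top","scene"):
        c=pickle.load(open(f"{n}{tag}.pkl","rb"));p=cloud(c);k=c["range_z"]>0
        P.append(p[k]);C.append(c["img"][k].astype(int))
    return P,C
def rect(p): 
    (cx,cy),(w,h),a=cv2.minAreaRect(p[:,:2].astype(np.float32)); return np.round([cx,cy,w,h,a],4)
E
python3 - <<'E'
from m import *
P,C=load()
for i,n in enumerate(("top","scene")):
    p,c=P[i],C[i]
    k=lambda a,b,m,M,l,h:(p[:,0]>a)&(p[:,0]<b)&(p[:,1]>m)&(p[:,1]<M)&(p[:,2]>l)&(p[:,2]<h)
    print(n,"bench z",np.median(p[k(.3,.6,-.5,.5,-.02,.02)][:,2]))
    # tin: black lug + rim
    t=p[k(.2,.55,-.55,-.1,.052,.068)];print("tin rim",rect(t),len(t))
    t=p[k(.2,.55,-.55,-.1,.08,.115)];print("lug top",rect(t),len(t),t.mean(0))
    t=p[k(.2,.5,0,.5,.105,.13)];print("tray rim",rect(t),len(t))
    t=p[k(.2,.5,0,.5,.088,.1)];print("tray fl",rect(t),len(t),np.median(t[:,2]))
    t=p[k(.2,.36,-.25,.05,.036,.052)];print("fence top",rect(t),len(t))
    dark=(c.max(1)<45)
    t=p[dark&k(.2,.6,-.6,0,-.01,.012)];print("mat",rect(t),len(t))
    br=(c[:,2]<110)&(c[:,2]>c[:,0]+15)
    t=p[k(.4,.65,0,.35,.024,.05)];print("bars",len(t),np.median(t[:,2]) if len(t) else 0)
    if len(t):
        l,lab=0,cv2.kmeans(t[:,:2].astype(np.float32),2,None,(3,50,1e-5),5,0)[1].ravel()
        for j in(0,1):print("  bar",rect(t[lab==j]))
    t=p[k(.38,.62,-.2,.06,.09,.14)]
    q=np.round(t[np.lexsort((t[:,1],t[:,0]))],3); print("clamp tall",len(q));
    H,xe,ye=np.histogram2d(t[:,0],t[:,1],bins=[np.arange(.38,.6,.006),np.arange(-.16,.04,.006)])
    for a,row in zip(xe,H): 
        if row.sum():print("%.3f"%a,"".join(str(min(9,int(x))) if x else "." for x in row))
    print("ys",ye[0],ye[-1])
E
```

```text
top bench z 0.0006810910571557471
tin rim [ 0.4035 -0.3949  0.4131  0.221  57.2727] 720
lug top [ 4.2930e-01 -4.2650e-01  1.5700e-02  5.9300e-02  8.1072e+01] 191 [ 0.4298308  -0.42546414  0.09618455]
tray rim [ 0.407   0.1657  0.3267  0.0996 66.8635] 635
tray fl [ 0.4478  0.1489  0.2964  0.1064 89.2518] 4073 0.09513330656559482
fence top [ 0.3561 -0.0798  0.0054  0.1459  0.6163] 113
mat [ 0.4548 -0.3028  0.2243  0.1843 88.9875] 183
bars 235 0.03170831644414762
  bar [0.6385 0.1539 0.0212 0.0305 7.1598]
  bar [ 0.6013  0.0766  0.1087  0.0387 26.1467]
clamp tall 1658
0.380 .........................23232234
0.386 ..........................4463552
0.392 .........................26455596
0.398 .........................49669464
0.404 .........................45446464
0.410 .........................66668586
0.416 .........................44446455
0.422 .........................64549469
0.428 .........................46566346
0.434 .........................66446446
0.440 .........................49669669
0.446 .........................54546436
0.452 .........................24648549
0.458 ..
[... 1633 characters left out ...]
......................324623515
0.452 ........................163443362
0.458 ........................242554562
0.464 ........................397244325
0.470 ........................933447257
0.476 ........................234644444
0.482 ........................394523535
0.488 ........................353373553
0.494 ........................526563263
0.500 ........................333116432
0.506 ........................9........
0.512 ........................3........
0.518 ........................9.1.1....
0.524 ........................177798658
0.530 .........................2525.464
0.536 .......................9999989995
0.542 .......................4982999899
ys -0.16 0.03800000000000017
```

```bash
python3 - <<'E'
from m import *
P,C=load()
p=P[0];c=C[0]
ct=pickle.load(open("top0.pkl","rb"))
pts={"handleN":(58,325),"handleF":(55,475),"fenceL":(540,562),"fenceR":(765,572),"grip top?":(727,143),"trig top?":(730,60),"paddle?":(610,107),"b0a":(300,35),"b0b":(312,168),"b1a":(400,57),"b1b":(400,190),"pad":(655,248),"bar608":(655,212),"b540_310":(545,310),"b540_520":(540,518),"tabsh":(598,390)}
for k,(u,v) in pts.items():print(k,np.round(pix(ct,200+u/4,205+v/4),4))
def ortho(x0,x1,y0,y1,s,fn):
    # rows: x decreasing downward ; cols: y decreasing rightward
    im=[]
    for p in P:
        k=(p[:,0]>x0)&(p[:,0]<x1)&(p[:,1]>y0)&(p[:,1]<y1)&(p[:,2]<.2)
        q=p[k];q=q[np.argsort(q[:,2])]
        H=np.zeros((int((x1-x0)/s)+1,int((y1-y0)/s)+1))
        H[((x1-q[:,0])/s).astype(int),((y1-q[:,1])/s).astype(int)]=q[:,2]
        g=cv2.applyColorMap(np.clip(H/.13*255,0,255).astype(np.uint8),cv2.COLORMAP_JET)
        im.append(g)
    out=np.vstack(im);f=min(800/out.shape[1],600/out.shape[0]);out=cv2.resize(out,None,fx=f,fy=f,interpolation=cv2.INTER_NEAREST);print(f,out.shape);cv2.imwrite(fn,out)
ortho(.32,.66,-.48,.37,.003,"pics/o1.png")
E
```

```text
handleN [0.5112 0.2957 0.1102]
handleF [0.4174 0.293  0.1078]
fenceL [ 0.3666 -0.012   0.0429]
fenceR [ 0.3609 -0.1648 -0.0064]
grip top? [ 0.6311 -0.1279  0.123 ]
trig top? [ 0.6848 -0.13    0.1256]
paddle? [ 0.6527 -0.0531  0.1278]
b0a [0.7222 0.1577 0.0297]
b0b [0.6298 0.1473 0.0222]
b1a [0.7066 0.0878 0.0323]
b1b [0.6139 0.0858 0.0299]
pad [0.3922 0.0026 1.3538]
bar608 [ 0.5964 -0.0865  0.057 ]
b540_310 [ 0.5364 -0.0144 -0.0029]
b540_520 [ 0.3949 -0.0122  0.001 ]
tabsh [ 0.4814 -0.0511  0.0016]
2.6315789473684212 (600, 747, 3)
```

View pics/o1.png

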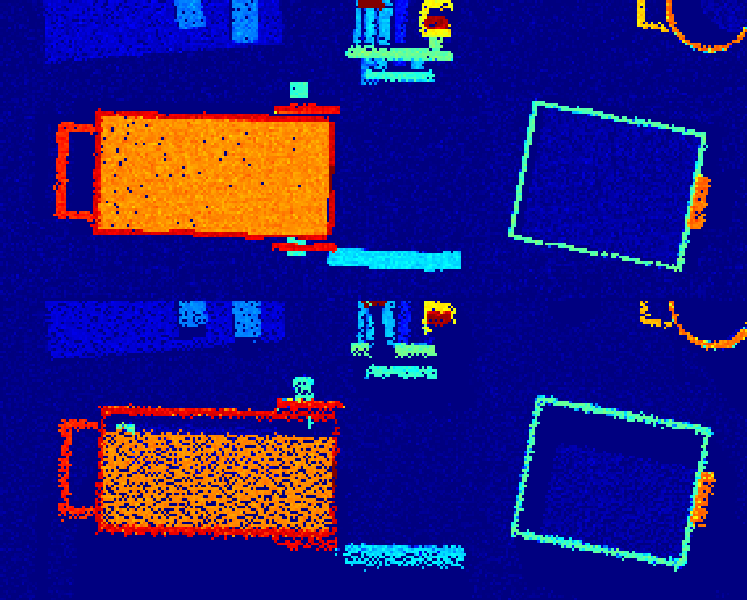

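```bash
python3 - <<'E'
from m import *
P,C=load()
for i,n in enumerate(("top","scene")):
    p,c=P[i],C[i]
    k=lambda a,b,m,M,l,h:p[(p[:,0]>a)&(p[:,0]<b)&(p[:,1]>m)&(p[:,1]<M)&(p[:,2]>l)&(p[:,2]<h)]
    t=k(.36,.56,.0,.258,.088,.1);print(n,"tray floor",rect(t))
    t=k(.36,.56,-.02,.29,.11,.135);print(" rim",rect(t))
    t=k(.38,.53,.285,.33,.08,.13);print(" handle",rect(t),t.mean(0))
    t=k(.33,.4,-.16,.01,.036,.056);print(" fence",rect(t))
    t=k(.33,.56,-.40,-.1,.05,.068);print(" tin rim",rect(t))
    t=k(.36,.5,-.48,-.38,.08,.115);print(" lug",rect(t),t.mean(0))
    t=k(.55,.6,-.14,-.02,.04,.075);print(" pad/frame",rect(t),t[:,0].min(),t[:,1].min(),t[:,1].max())
    for nm,b in(("grip?",(.61,.655,-.16,-.1)),("trig?",(.66,.73,-.16,-.1)),("padl?",(.62,.7,-.09,-.02))):
        t=k(*b,.108,.14);print(nm,len(t),rect(t) if len(t) else"",t.mean(0) if len(t) else "",t[:,2].max() if len(t) else '')
    for nm,b in(("bar0",(.6,.75,.115,.2)),("bar1",(.59,.75,.06,.11))):
        t=k(*b,.024,.045);print(nm,len(t),rect(t),np.median(t[:,2]))
E
```

```text
top tray floor [ 0.4649  0.1293  0.2577  0.141  89.2518]
 rim [ 0.4603  0.1376  0.3013  0.1658 88.6821]
 handle [4.66000e-01 2.96700e-01 2.26000e-02 1.08800e-01 8.97274e+01] [0.46412008 0.29871942 0.10888684]
 fence [ 3.64800e-01 -7.87000e-02  1.49000e-01  1.99000e-02  8.83938e+01]
 tin rim [ 0.451  -0.2612  0.2781  0.1877 89.146 ]
 lug [ 4.2930e-01 -4.2650e-01  1.5700e-02  5.9300e-02  8.1072e+01] [ 0.4298308  -0.42546414  0.09618455]
 pad/frame [ 5.82700e-01 -8.27000e-02  1.14000e-01  3.41000e-02  8.98231e+01] 0.5657794244880366 -0.13970849476653535 -0.025766181918778306
grip? 62 [ 6.34500e-01 -1.26400e-01  2.51000e-02  1.28000e-02  8.96694e+01] [ 0.63427833 -0.12612788  0.12213961] 0.1293913626811698
trig? 54 [ 0.6881 -0.128   0.012   0.0228  0.7312] [ 0.68718927 -0.12797726  0.12099311] 0.12741476321499023
padl? 57 [ 0.6549 -0.0528  0.0092  0.028   1.158 ] [ 0.65425944 -0.05224299  0.12957992] 0.13688795028079648
bar0 389 [0.678  0.1597 0.1008 0.0305 8.4118] 0.031217037401418235
bar1 387 [0.6617 0.0924 0.0985 0.0282 1.3592] 0.03188006954712819
scene tray floor [ 0.4686  0.1282  0.
[... 329 characters left out ...]
1  1.79000e-02  6.30000e-02  7.73733e+01] [ 0.43715122 -0.42930845  0.09460865]
 pad/frame [ 5.85600e-01 -7.97000e-02  9.57000e-02  2.86000e-02  8.86838e+01] 0.5703205831244654 -0.12723486643803675 -0.0320806827016054
grip? 97 [ 0.6398 -0.1296  0.016   0.0249  3.6372] [ 0.64127207 -0.12923476  0.12012084] 0.1287508504016387
trig? 82 [ 6.92200e-01 -1.31200e-01  2.29000e-02  1.26000e-02  7.88254e+01] [ 0.69370405 -0.13066031  0.12085611] 0.1288555694640543
padl? 122 [ 0.6589 -0.0561  0.0113  0.0284  2.2319] [ 0.66032213 -0.05542923  0.12493533] 0.1391631093664012
bar0 475 [0.6821 0.1565 0.1023 0.0306 8.8641] 0.032292970715381175
bar1 460 [0.6651 0.0895 0.103  0.0294 2.4542] 0.03258236113224683
```

```bash
cat >> h.py <<'E'
def ori(yaw):return (R.from_euler("z",yaw)*R.from_euler("x",np.pi)).as_rotvec()
def best(pos,yaw):
    b=None
    for k in(0,np.pi,-np.pi):
        q=r.inverse_kinematics(pos,ori(yaw+k))
        if q is not None and (b is None or abs(q[5])<b[0]):b=(abs(q[5]),yaw+k,q)
    return b
def F():return np.array(current_force())
E
python3 - <<'E'
from m import *
ct=pickle.load(open("top0.pkl","rb"));s=pickle.load(open("scene0.pkl","rb"))
for c,box in((ct,(385,265,505,365)),(s,(125,140,260,245))):
    x0,y0,x1,y1=box;g=c["img"][y0:y1,x0:x1].max(2)
    m=np.zeros(c["img"].shape[:2],bool);m[y0:y1,x0:x1]=g<30
    v,u=np.nonzero(m);Q=np.array([pix(c,a,b,0.) for a,b in zip(u,v)]);Z=cloud(c)[v,u,2];Q=Q[(abs(Z)<.008)]
    print(len(Q),Q.min(0),Q.max(0),rect(Q))
for p,y in(((.4315,-.4287,.085),-.19),((.46,-.19,.085),-.02),((.71,-.13,.115),0),((.46,.3,.33),0),((.66,-.055,.12),0)):
    for yy in (y,y+np.pi/2):
        b=best(p,yy);print(p,b and (b[1],np.round(b[2],2)))
print(current_ee_rot(),current_gripper_width())
E
```

```text
Traceback (most recent call last):
ValueError: zero-size array to reduction operation minimum which has no identity
```

```bash
python3 - <<'E'
from m import *
ct=pickle.load(open("top0.pkl","rb"));s=pickle.load(open("scene0.pkl","rb"))
for c,box in((ct,(385,265,505,365)),(s,(125,140,260,245))):
    x0,y0,x1,y1=box;g=c["img"][y0:y1,x0:x1].max(2);print(np.percentile(g,[0,2,5,10,20,30]))
    m=np.zeros(c["img"].shape[:2],bool);m[y0:y1,x0:x1]=g<(58 if c is ct else 40)
    v,u=np.nonzero(m);Q=np.array([pix(c,a,b,0.) for a,b in zip(u,v)]);Z=cloud(c)[v,u,2];Q=Q[(abs(Z)<.012)]
    print(len(Q),Q.min(0),Q.max(0),rect(Q))
for p,y in(((.4315,-.4287,.085),-.19),((.46,-.19,.085),-.02),((.71,-.13,.115),0),((.46,.3,.33),0),((.66,-.055,.12),0)):
    for yy in (y,y+np.pi/2):
        b=best(p,yy);print(p,b and (b[1],np.round(b[2],2)))
print(current_ee_rot(),current_gripper_width())
E
```

```text
[ 39.  45.  46.  50.  96. 117.]
1373 [ 0.35964761 -0.43023319  0.        ] [ 0.55345938 -0.18759493  0.        ] [ 0.4549 -0.3083  0.2398  0.1923 88.7495]
[ 3.  8. 14. 24. 56. 62.]
1284 [ 0.36099084 -0.43845427  0.        ] [ 0.5538762  -0.18806596  0.        ] [ 0.4564 -0.3133  0.2493  0.1929 89.5052]
(0.4315, -0.4287, 0.085) (-0.19, array([-0.9 ,  0.37,  1.76, -0.  ,  1.02,  0.86]))
(0.4315, -0.4287, 0.085) (1.3807963267948966, array([-0.9 ,  0.37,  1.76,  0.  ,  1.02, -0.71]))
(0.46, -0.19, 0.085) (-0.02, array([-0.53,  0.16,  2.02, -0.  ,  0.96,  1.06]))
(0.46, -0.19, 0.085) (1.5507963267948965, array([-0.53,  0.16,  2.02,  0.  ,  0.96, -0.51]))
(0.71, -0.13, 0.115) (0, array([-0.28,  0.54,  1.45, -0.  ,  1.15,  1.29]))
(0.71, -0.13, 0.115) (1.5707963267948966, array([-0.28,  0.54,  1.45, -0.  ,  1.15, -0.28]))
(0.46, 0.3, 0.33) (3.141592653589793, array([ 0.45, -0.  ,  1.7 ,  0.  ,  1.44, -1.12]))
(0.46, 0.3, 0.33) (1.5707963267948966, array([ 0.45, -0.  ,  1.7 , -0.  ,  1.44,  0.45]))
(0.66, -0.055, 0.12) (0, array([-0.19,  0.42,  1.61, -0.  ,  1.11,  1.38]))
(0.66, -0.055, 0.12) (1.5707963267948966, array([-0.19,  0.42,  1.61, -0.  ,  1.11, -0.19]))
[-0.56969178 -3.08881527  0.00337816] 0.9985733432305159
```

```bash
cat > s1.py <<'E'
from h import *
y=-.19
r.reach((.4315,-.4287,.22),ori(y))
# check look with top camera from the grip side
r.move_linear((.4315,-.4287,.085),.15)
print(current_position(),F())
eoat.gripper_to(0.0,60)
print(current_gripper_width(),current_gripper_force(),F(),current_clock())
c=cam("scene");cv2.imwrite("pics/lug.png",cv2.resize(c["img"][120:260,90:310],(800,509)))
E
python3 s1.py
```

```text
[ 0.43221784 -0.42955188  0.08621557] [ 0.51888488 -0.0599007   0.91336048]
0.1544695916288759 58.937140703201294 [-1.72319871 -1.05165404  1.19079745] 5.4
```

View pics/lug.png

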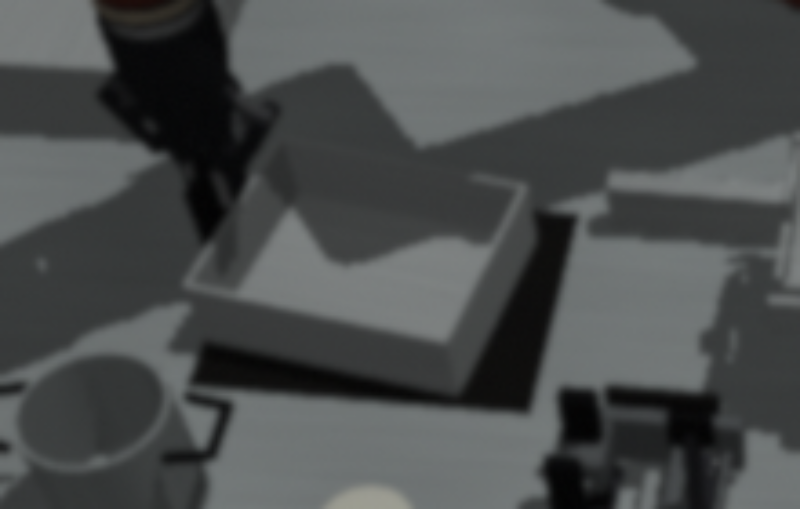

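```bash
cat > s2.py <<'E'
from h import *
PSI=-.021;B=np.array([.458,-.083]);ux=np.array([np.cos(PSI),np.sin(PSI)]);uy=np.array([-np.sin(PSI),np.cos(PSI)])
def go(c,yaw,v=.08):
    l=c+.107*np.array([np.sin(yaw),-np.cos(yaw)])
    r.move_linear((*l,.086),v,ori(yaw))
c1=B+ux*.009-uy*.243
go((np.array([.451,-.325])+c1)/2,-.105);go(c1,PSI)
print(F(),current_gripper_width())
go(B+ux*.008-uy*.015,PSI,.1);f0=F();print(f0,current_position())
for d in np.arange(-.013,.016,.002):
    go(B+ux*.008+uy*d,PSI,.03);f=F();print(round(d,3),np.round(f,1),np.round(current_position(),4))
    if f[1]-f0[1]<-9 :break
print(current_gripper_width(),current_clock())
import pickle
for n in("top","scene"):
    c=cam(n);pickle.dump(c,open(n+"1.pkl","wb"))
    if n=="top":cv2.imwrite("pics/bay.png",cv2.resize(c["img"][220:370,300:500],(800,600)))
E
python3 s2.py
```

```text
[ 1.40863136 -1.12123457 -0.86601274] 0.15400118823937134
[ 0.32779414 -0.52208609 -3.07131392] [ 0.46341579 -0.20529294  0.0859415 ]
-0.013 [-0.4  0.6 -4.2] [ 0.4635 -0.2031  0.086 ]
-0.011 [ 0.4 -0.  -3.3] [ 0.4635 -0.2009  0.086 ]
-0.009 [-0.5 -0.3 -2.6] [ 0.4635 -0.1988  0.0859]
-0.007 [-0.1  0.2 -3.4] [ 0.4636 -0.1969  0.086 ]
-0.005 [ 0.1 -1.  -3.2] [ 0.4636 -0.1949  0.0859]
-0.003 [-0.2  0.  -2.7] [ 0.4637 -0.1929  0.086 ]
-0.001 [-0.6  0.9 -2.7] [ 0.4637 -0.1909  0.0859]
0.001 [-0.8 -1.6 -3.4] [ 0.4638 -0.1893  0.0861]
0.003 [-1.7 -5.8 -2.2] [ 0.4639 -0.1892  0.0867]
0.005 [ -3.9 -11.7  -1.2] [ 0.4641 -0.1891  0.0873]
0.15074274043741187 11.0417
```

View pics/bay.png

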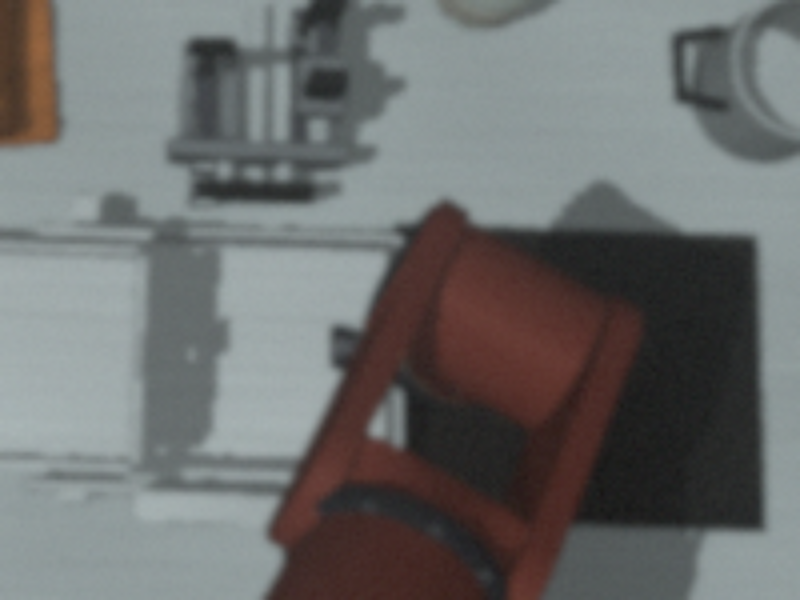

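```bash
cat > s3.py <<'E'
from h import *
PSI=-.021;B=np.array([.458,-.085]);ux=np.array([np.cos(PSI),np.sin(PSI)]);uy=np.array([-np.sin(PSI),np.cos(PSI)])
p=np.array(current_position())
l=B+ux*.008-uy*.1035
r.move_linear((*l,.086),.03);print(F())
eoat.gripper_to(1.0);r.move_linear((*l,.2),.2)
eoat.gripper_to(0.0,40)
T=np.array([.690,-.1296])
P=lambda d,z=.113:(*(T+ux*(.0205+d)),z)
r.reach(P(.012,.2),ori(PSI+np.pi/2));r.move_linear(P(.012),.15)
f0=F();print(f0,current_position(),current_clock())
for i in range(1):
    for d in np.arange(.004,-.040,-.003):
        r.move_linear(P(d),.06);f=F()-f0;print(round(d,3),np.round(f,1),np.round(current_position(),4))
        if f[0]>24:break
    r.move_linear(P(.006),.15)
print(current_clock())
import pickle
for n in("top","scene"):
    c=cam(n);pickle.dump(c,open(n+"2.pkl","wb"))
cv2.imwrite("pics/pump1.png",cv2.resize(c["img"][150:330,180:420],(800,600)))
E
python3 s3.py
```

```text
[-1.38636655 -4.455121   -1.48334552]
[ 0.13447696 -0.72820994  0.86934046] [ 0.72305032 -0.13065821  0.11398639] 15.5167
0.004 [-0.3 -0.6 -0.2] [ 0.7149 -0.1303  0.1145]
0.001 [ 0.1  0.4 -0.8] [ 0.7114 -0.13    0.1132]
-0.002 [ 2.9  0.1 -1.1] [ 0.7091 -0.13    0.1133]
-0.005 [ 2.3  0.4 -0.8] [ 0.7059 -0.1299  0.1133]
-0.008 [ 1.8  2.1 -0.6] [ 0.7027 -0.1298  0.1133]
-0.011 [4.3 2.  0.1] [ 0.6999 -0.1298  0.1133]
-0.014 [ 6.7  1.3 -2.3] [ 0.6974 -0.1297  0.1132]
-0.017 [ 6.   0.2 -3.1] [ 0.6946 -0.1296  0.113 ]
-0.02 [ 5.1  0.7 -2.8] [ 0.6905 -0.1296  0.1127]
-0.023 [ 4.6  2.1 -2.9] [ 0.6874 -0.1295  0.1127]
-0.026 [ 7.2  0.2 -4. ] [ 0.6852 -0.1296  0.113 ]
-0.029 [ 8.2  0.9 -4.8] [ 0.6832 -0.1296  0.1133]
-0.032 [14.3  1.2 -7.9] [ 0.6828 -0.1297  0.1141]
-0.035 [18.5  1.  -8.7] [ 0.6823 -0.1298  0.1149]
-0.038 [ 23.7   1.  -10.1] [ 0.6819 -0.1299  0.1157]
19.7417
```

View pics/pump1.png

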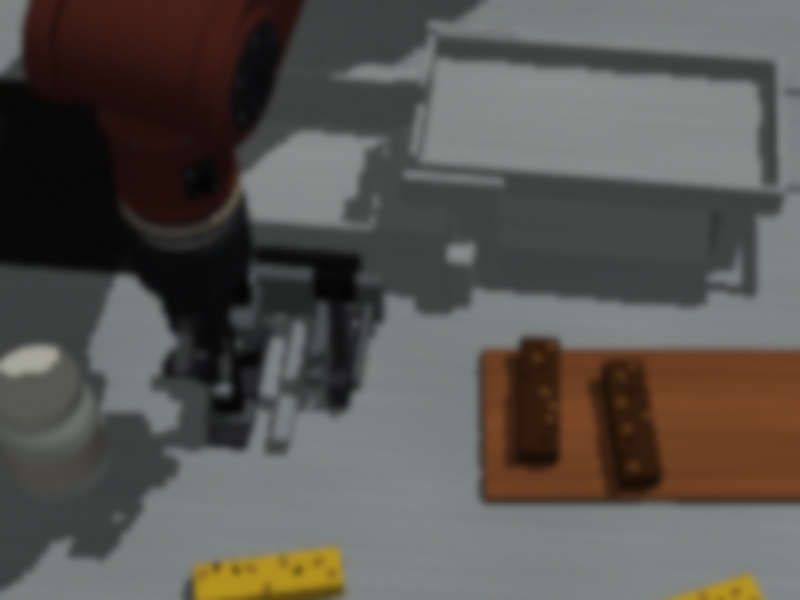

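```bash
cat > s4.py <<'E'
from h import *
PSI=-.021;ux=np.array([np.cos(PSI),np.sin(PSI)])
T=np.array([.690,-.1296])
P=lambda d,z=.113:(*(T+ux*(.0205+d)),z)
def paddle():
    p=cloud(cam("top"));q=p[(p[...,0]>.56)&(p[...,0]<.7)&(p[...,1]>-.09)&(p[...,1]<-.025)&(p[...,2]>.108)&(p[...,2]<.145)]
    return len(q),np.median(q[:,:2],0)
print(paddle());f0=F()
for i in range(6):
    r.move_linear(P(-.024),.12);r.move_linear(P(-.033),.06);f1=F()-f0
    if f1[0]<8: r.move_linear(P(-.036),.06)
    r.move_linear(P(.006),.2);r.hold(.1);print(i,np.round(f1,1),np.round(F()-f0,1),paddle())
print(current_clock())
E
python3 s4.py
```

```text
(12, array([ 0.64649473, -0.04132449]))
0 [13.1  0.2 -3.4] [-0.1  0.5 -0.1] (18, array([ 0.63693123, -0.04155424]))
1 [13.2  0.8 -5.4] [0.7 0.2 0.6] (29, array([ 0.63014864, -0.04391415]))
2 [14.   0.3 -4.7] [ 1.5  1.3 -0.5] (24, array([ 0.6235189 , -0.04315157]))
3 [12.7  0.4 -4. ] [-0.3  0.5  1. ] (18, array([ 0.61557154, -0.04144754]))
4 [14.6 -0.8 -5.1] [-0.   1.4 -0.2] (19, array([ 0.61442879, -0.04141417]))
5 [14.6  1.2 -5. ] [-0.5  0.3  0.7] (18, array([ 0.61487381, -0.04158305]))
27.0417
```

```bash
cat > s5.py <<'E'
from h import *
PSI=-.021;B=np.array([.458,-.085]);ux=np.array([np.cos(PSI),np.sin(PSI)]);uy=np.array([-np.sin(PSI),np.cos(PSI)])
def bars():
    res=[]
    for n in("top","scene"):
        c=cam(n);p=cloud(c);b,g,rr=[c["img"][...,i].astype(int) for i in range(3)]
        m=(p[...,0]>.5)&(p[...,0]<.85)&(p[...,1]>-.02)&(p[...,1]<.36)&(p[...,2]>.012)&(p[...,2]<.045)&(rr<115)&(rr+g<190)
        m=cv2.morphologyEx(m.astype(np.uint8),cv2.MORPH_OPEN,np.ones((3,3),np.uint8))
        N,L,S,_=cv2.connectedComponentsWithStats(m)
        o=[]
        for i in range(1,N):
            if S[i,4]<120:continue
            q=p[L==i];q=q[q[:,2]>.026]
            if len(q)<80: continue
            (cx,cy),(w,h),a=cv2.minAreaRect(q[:,:2].astype(np.float32))
            if w<h:a-=90
            a=(a+90)%180-90
            o.append([cx,cy,np.median(q[:,2]),np.radians(a),max(w,h),min(w,h)])
        o.sort(key=lambda t:t[1]);res.append(np.array(o));print(n);print(np.round(o,4))
    return res
if __name__=="__main__":
    p=current_position();r.move_linear((p[0],p[1],.25),.25)
    r.reach((.6,-.1,.3),ori(0));eoat.gripper_to(.6,40)
    bars();print(current_clock())
E
python3 s5.py
```

```text
top
[[0.6616 0.0922 0.0314 0.0243 0.098  0.0279]
 [0.6754 0.1584 0.0315 0.1501 0.0942 0.0279]]
scene
[[0.6655 0.0894 0.0325 0.0357 0.1022 0.0294]
 [0.6811 0.1564 0.0325 0.1481 0.1015 0.0306]]
29.7667
```

```bash
cat > s6.py <<'E'
from s5 import *
import sys
def pick(b):
    yaw=best((b[0],b[1],.15),b[3])[1]
    r.reach((b[0],b[1],.15),ori(yaw));r.move_linear((b[0],b[1],.06),.2);r.move_linear((b[0],b[1],.027),.05)
    print("down",F());eoat.gripper_to(0.,40);print("w",current_gripper_width(),current_gripper_force(),current_position())
    r.move_linear((b[0],b[1],.19),.2);print("w",current_gripper_width(),current_gripper_force())
def place(off):
    c=B+uy*(.2137+off);y=best((*c,.19),PSI)[1]
    r.reach((*c,.19),ori(y));print("w",current_gripper_width(),current_gripper_force())
    r.move_linear((*c,.116),.12);print("dn",F(),current_position());eoat.gripper_to(.55);r.move_linear((*c,.2),.2)
a,b=bars();m=(a[0]+b[0])/2
eoat.gripper_to(.6,40);pick(m)
if current_gripper_width()>.25:place(-.06)
print(current_clock())
E
python3 s6.py
```

```text
top
[[0.662  0.0924 0.0314 0.0255 0.0988 0.0279]
 [0.6756 0.1584 0.0318 0.1499 0.0954 0.0278]]
scene
[[0.6659 0.0894 0.0324 0.0372 0.1022 0.0293]
 [0.6803 0.1562 0.0326 0.1529 0.1026 0.0307]]
down [ 1.01632148  0.10595946 -0.67595909]
w 0.3415433733111447 40.83136975765228 [0.66458043 0.09091899 0.02771697]
w 0.3438486966178432 40.56651949882507
w 0.3402992342612593 40.54831087589264
dn [ 1.32409474 -0.06193697 -0.02711047] [0.46219506 0.06867638 0.11649413]
37.6833
```

```bash
sed -i 's/^a,b=bars.*$/r.reach((.5,-.1,.3),ori(0));a,b=bars();m=(a[-1]+b[-1])\/2/; s/place(-.06)/place(.01)/' s6.py; cat >> s6.py <<'E'
r.reach((.6,-.1,.3),ori(0))
import pickle
for n in("top","scene"):
    c=cam(n);pickle.dump(c,open(n+"3.pkl","wb"))
cv2.imwrite("pics/tr.png",cv2.resize(c["img"][140:320,220:460],(800,600)))
p=cloud(pickle.load(open("top3.pkl","rb")));q=p[(p[...,0]>.38)&(p[...,0]<.55)&(p[...,1]>0)&(p[...,1]<.25)&(p[...,2]>.107)&(p[...,2]<.125)]
print(current_clock())
E
python3 s6.py
```

```text
top
[[0.6796 0.1339 0.0313 0.1447 0.0975 0.0281]]
scene
[[0.6849 0.132  0.0326 0.1544 0.1013 0.0304]]
down [0.35174534 0.72422426 0.07432403]
w 0.3406441728307737 40.993748903274536 [0.68291441 0.13301014 0.02773569]
w 0.3439040971796739 40.71104049682617
w 0.342254095375287 40.67862689495087
dn [ 1.14936949  0.51912456 -0.86565776] [0.46328944 0.13874209 0.11648353]
48.45
50.8417
```

View pics/tr.png

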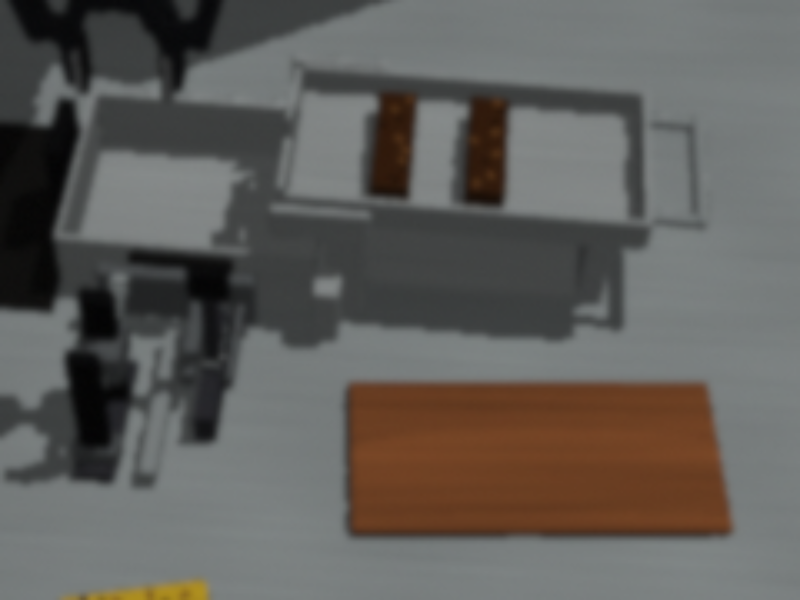

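The picture shows both bars flat in the tray at crop (393,145) and (487,150), the board empty, and the tin clamped in the bay at (180,180). Next I locate the gate tab.

```bash
python3 - <<'E'
from m import *
P,C=load("3")
for p in P:
    for z0,z1 in((.122,.129),(.129,.145)):
        t=p[(p[:,0]>.38)&(p[:,0]<.55)&(p[:,1]>-.04)&(p[:,1]<.03)&(p[:,2]>z0)&(p[:,2]<z1)]
        print(len(t),rect(t) if len(t) else"",t.mean(0) if len(t) else "")
    for nm,b in(("fence",(.33,.4,-.16,.01,.036,.056)),("tinrim",(.36,.56,-.2,-.02,.05,.068)),("lug",(.4,.52,-.21,-.17,.08,.105)),("handle",(.42,.5,.28,.33,.08,.13))):
        a,bb,m,M,l,h=b;t=p[(p[:,0]>a)&(p[:,0]<bb)&(p[:,1]>m)&(p[:,1]<M)&(p[:,2]>l)&(p[:,2]<h)];print(nm,len(t),rect(t),t[:,1].min(),t[:,1].max())
E
```

```text
2 [ 5.016000e-01  1.400000e-03  5.310000e-02  0.000000e+00 -1.600971e+02] [0.50157506 0.00141442 0.12319096]
5 [ 4.64800e-01 -6.40000e-03  2.40000e-03  7.20000e-03  8.95839e+01] [ 0.46495705 -0.00613707  0.1364864 ]Traceback (most recent call last):
  File "<stdin>", line 8, in <module>
    return umr_minimum(a, axis, None, out, keepdims, initial, where)
ValueError: zero-size array to reduction operation minimum which has no identity
```

```bash
cat > s7.py <<'E'
from s5 import *
import pickle
yg=-.003;x=.463
yaw=best((x,.025,.2),np.pi/2+PSI)[1]
eoat.gripper_to(0.,40)
r.reach((x,.025,.22),ori(yaw));r.move_linear((x,.025,.143),.15);f0=F();print(f0)
for th in np.linspace(0,1.6,17):
    s=.036;cy=yg-s*np.sin(th)+.0025*np.cos(th)+.011;cz=.092+s*np.cos(th)+.0025*np.sin(th)+.017
    r.move_linear((x,cy,cz),.06);f=F()-f0;print(round(th,2),np.round(f,1),np.round(current_position(),4))
    if np.linalg.norm(f)>20:break
while (F()-f0)[2]<10 and cz>.104:
    cz-=.0015;r.move_linear((x,cy,cz),.04);print(np.round(F()-f0,1),np.round(current_position(),4))
r.move_linear((x,cy,.25),.2)
r.reach((.6,-.15,.3),ori(0))
for n in("top","scene"):
    c=cam(n);pickle.dump(c,open(n+"4.pkl","wb"))
cv2.imwrite("pics/gate.png",cv2.resize(c["img"][140:260,220:380],(800,600)))
print(current_clock())
E
python3 s7.py
```

```text
[ 0.90666376 -0.73668578  0.56648752]
0.0 [-0.4  0.8 -0.4] [0.4635 0.0099 0.1458]
0.1 [-1.4  0.9 -1.3] [0.463  0.0068 0.1451]
0.2 [-0.1  1.4 -0.3] [0.4629 0.0032 0.1447]
0.3 [-2.   3.3  1.7] [4.630e-01 1.000e-04 1.443e-01]
0.4 [-0.9  2.6  1.9] [ 0.4631 -0.0037  0.1433]
0.5 [-1.6  2.6  2. ] [ 0.4632 -0.0074  0.1419]
0.6 [-0.   2.6  2.3] [ 0.4633 -0.0107  0.1402]
0.7 [-0.2  2.1  2.1] [ 0.4633 -0.0137  0.1382]
0.8 [-1.3  0.9  1.9] [ 0.4632 -0.0164  0.1359]
0.9 [-0.3  1.9  2.2] [ 0.4632 -0.0189  0.1333]
1.0 [0.7 1.6 1.6] [ 0.4631 -0.0212  0.1305]
1.1 [-1.1  0.9  2.3] [ 0.463  -0.0233  0.1275]
1.2 [-2.   1.1  3.1] [ 0.463  -0.025   0.1244]
1.3 [-0.7 -0.1  2.7] [ 0.463  -0.0264  0.121 ]
1.4 [-0.7 -1.5  3.3] [ 0.463  -0.0275  0.1176]
1.5 [-0.8 -1.9  2.9] [ 0.463  -0.0282  0.114 ]
1.6 [ 0.3 -2.   3.8] [ 0.463  -0.0286  0.1104]
[-2.4 -2.   7.8] [ 0.4631 -0.0287  0.1094]
[-5.5 -2.7 11.3] [ 0.4631 -0.0287  0.1087]
60.3833
```

View pics/gate.png

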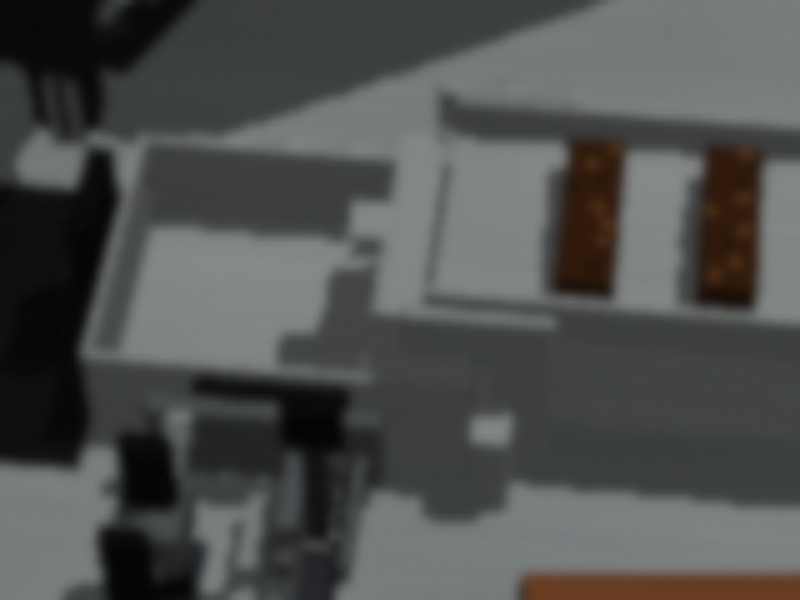

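```bash
cat > s8.py <<'E'
from s5 import *
import pickle
def H(phi,dz=0):
    a=.0394+phi;c=B+uy*(.078+.3055*np.cos(a));return (c[0],c[1]+.0005,.092+.305*np.sin(a)-.002+dz)
p=H(0);yaw=best(p,PSI)[1]
eoat.gripper_to(.38,60)
r.reach(H(0,.12),ori(yaw));r.move_linear(p,.1);f0=F();print(f0,current_position())
eoat.gripper_to(0.,60);print(current_gripper_width(),current_gripper_force(),F())
ok=True
for phi in np.r_[np.arange(.06,.86,.08),.86]:
    r.move_linear(H(phi),.1);f=F()-f0;w=current_gripper_width();print(round(phi,2),np.round(f,1),round(w,3))
    if w<.07 or np.linalg.norm(f)>30:ok=False;print("STOP");break
r.hold(1.)
for n in("top","scene"):
    c=cam(n);pickle.dump(c,open(n+"5.pkl","wb"))
cv2.imwrite("pics/tilt.png",cv2.resize(c["img"][100:280,220:460],(800,600)))
print(current_clock())
E
python3 s8.py
```

```text
[ 0.8077202  -0.62204558  0.08259891] [0.46677918 0.29903984 0.1029355 ]
0.1165347695113959 58.6301189661026 [-0.38912788 -4.82964839  4.76272689]
0.06 [ 2.9 -2.4 -5. ] 0.119
0.14 [ 4.4 -1.7 -5. ] 0.117
0.22 [ 4.9 -0.9 -5.1] 0.118
0.3 [ 4.8  1.  -3.4] 0.109
0.38 [ 5.   1.8 -4.2] 0.112
0.46 [ 3.6  4.5 -3.2] 0.114
0.54 [ 3.8  6.2 -0.8] 0.113
0.62 [1.8 9.5 0. ] 0.112
0.7 [1.7 9.5 2.4] 0.116
0.78 [ 0.9 10.7  4.3] 0.116
0.86 [-1.4 10.6  9.3] 0.116
69.8083
```

View pics/tilt.png

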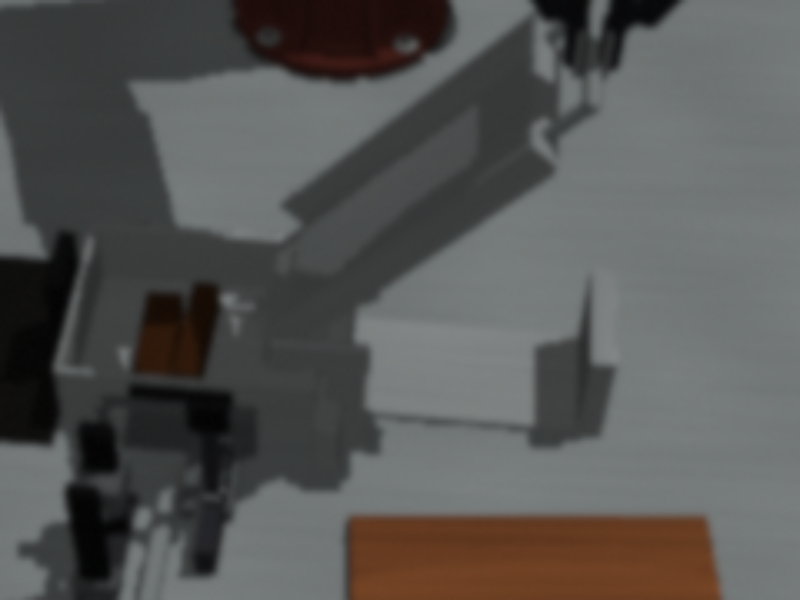

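```bash
cat > s9.py <<'E'
from s5 import *
import pickle
def H(phi,dz=0):
    a=.0394+phi;c=B+uy*(.078+.3055*np.cos(a));return (c[0],c[1]+.0005,.092+.305*np.sin(a)-.002+dz)
for phi in np.r_[np.arange(.76,.05,-.1),0.005]:
    r.move_linear(H(phi),.12);w=current_gripper_width()
print(w,F());eoat.gripper_to(.4);print(F());r.move_linear(H(0,.12),.2)
def pad():
    out=[]
    for n in("top","scene"):
        p=cloud(cam(n));q=p[(p[...,0]>.57)&(p[...,0]<.7)&(p[...,1]>-.09)&(p[...,1]<-.02)&(p[...,2]>.11)&(p[...,2]<.15)]
        out.append(np.round(rect(q),4) if len(q) else None)
    return out
from m import rect,load
eoat.gripper_to(0.,40)
r.reach((.5,-.1,.3),ori(0))
for n in("top","scene"):
    pickle.dump(cam(n),open(n+"6.pkl","wb"))
print(pad());P,C=load("6")
for p in P:
    t=p[(p[:,0]>.36)&(p[:,0]<.56)&(p[:,1]>.0)&(p[:,1]<.258)&(p[:,2]>.08)&(p[:,2]<.107)];print("tray",np.median(t[:,2]),len(t), np.std(t[:,2]))
    t=p[(p[:,0]>.39)&(p[:,0]<.53)&(p[:,1]>-.17)&(p[:,1]<-.06)&(p[:,2]>.012)&(p[:,2]<.09)];print("bars z",len(t),np.percentile(t[:,2],[5,50,95]))
print(current_clock())
E
python3 s9.py
```

```text
0.1152015814523106 [ 5.39835525  1.5484226  -1.60811016]
[ 0.18716654  0.33083502 -0.62271386]
[array([ 6.16000e-01, -5.07000e-02,  2.88000e-02,  9.60000e-03,
        8.95185e+01]), array([ 6.20000e-01, -5.50000e-02,  3.01000e-02,  9.50000e-03,
        8.44706e+01])]
tray 0.09514231813473573 5273 0.00268175385584498
bars z 714 [0.02126857 0.0285249  0.03679246]
tray 0.09614839187000451 3978 0.0032410076803006858
bars z 574 [0.02211623 0.02882337 0.0369562 ]
77.075
```

```bash
cat > s10.py <<'E'
from s5 import *
from m import rect
import pickle
T=np.array([.618,-.053]);yaw=best((*T,.2),np.pi/2+PSI)[1]
P=lambda d,z=.127:(*(T+ux*(-.0185+d)),z)
r.reach(P(-.016,.22),ori(yaw));r.move_linear(P(-.016),.15);f0=F();print(f0,current_position())
for d in np.arange(-.004,.09,.004):
    r.move_linear(P(d),.05);f=F()-f0;print(round(d,3),np.round(f,1),np.round(current_position(),4))
    if np.linalg.norm(f)>18:break
r.hold(.3);r.move_linear(P(d-.03),.15);r.move_linear(P(d-.03,.25),.2);r.reach((.45,-.25,.3),ori(0))
for n in("top","scene"):
    c=cam(n);pickle.dump(c,open(n+"7.pkl","wb"));p=cloud(c);q=p[(p[...,0]>.58)&(p[...,0]<.7)&(p[...,1]>-.09)&(p[...,1]<-.02)&(p[...,2]>.11)&(p[...,2]<.15)]
    print(len(q),rect(q))
cv2.imwrite("pics/rel.png",cv2.resize(c["img"][120:300,140:380],(800,600)))
print(current_clock())
E
python3 s10.py
```

```text
[ 0.37285848  0.09796202 -0.07368727] [ 0.58426982 -0.05251815  0.12792892]
-0.004 [-0.5 -0.2  0.2] [ 0.5963 -0.0526  0.1277]
0.0 [-0.7 -0.8 -0.1] [ 0.5997 -0.0526  0.127 ]
0.004 [-1.6  0.9  0.7] [ 0.6032 -0.0525  0.1267]
0.008 [-0.5 -0.3 -0.4] [ 0.6084 -0.0529  0.1272]
0.012 [-1.6 -0.8 -0. ] [ 0.6118 -0.053   0.1271]
0.016 [-1.3  0.1  0.6] [ 0.6158 -0.053   0.127 ]
0.02 [-1.4 -0.1  0.5] [ 0.6197 -0.053   0.127 ]
0.024 [-1.1 -0.1 -0.3] [ 0.6238 -0.0532  0.1271]
0.028 [-0.7  0.2  1. ] [ 0.6278 -0.0532  0.1271]
0.032 [-0.4  0.4  0.5] [ 0.6318 -0.0533  0.1271]
0.036 [-0.8  0.1  0.4] [ 0.6357 -0.0534  0.1269]
0.04 [-0.5 -0.4 -0.1] [ 0.6399 -0.0535  0.127 ]
0.044 [-0.3  0.3  1.5] [ 0.6441 -0.0536  0.1272]
0.048 [-0.4  0.3  1.4] [ 0.6481 -0.0536  0.1272]
0.052 [-0.8 -1.   0. ] [ 0.652  -0.0537  0.1271]
0.056 [-0.4 -0.8  0.7] [ 0.6559 -0.0538  0.127 ]
0.06 [ 0.2 -0.9  0.4] [ 0.6599 -0.0539  0.127 ]
0.064 [-1.5 -0.1  1.2] [ 0.6639 -0.054   0.127 ]
0.068 [-2.4  0.4  0.8] [ 0.6675 -0.054   0.127 ]
0.072 [-8.4 -0.6  4.8] [ 0.6691 -0.0541  0.1265]
0.076 [-13.9  -0.3   7.4] [ 0.6706 -0.0541  0.1261]
0.08 [-19.6   0.1  11.7] [ 0.6721 -0.0541  0.1258]
57 [ 6.55100e-01 -5.28000e-02  2.82000e-02  8.30000e-03  8.99725e+01]
119 [ 0.6598 -0.0561  0.0095  0.0283  5.0512]
87.3833
```

View pics/rel.png

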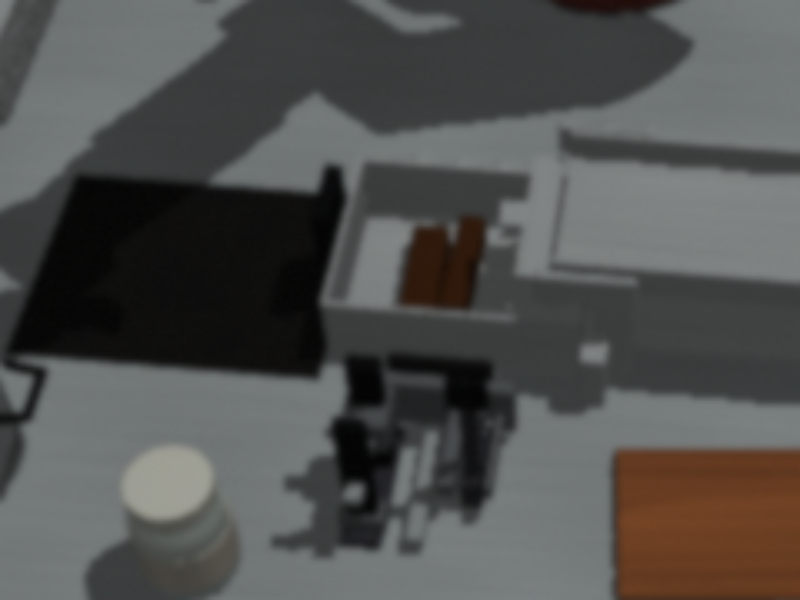

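```bash
cat > s11.py <<'E'
from s5 import *
from m import rect
import pickle
L=[];M=[]
for n in("top","scene"):
    c=pickle.load(open(n+"7.pkl","rb"));p=cloud(c)
    q=p[(p[...,0]>.40)&(p[...,0]<.52)&(p[...,1]>-.225)&(p[...,1]<-.165)&(p[...,2]>.08)&(p[...,2]<.105)]
    L.append(rect(q)[:2] if len(q)>30 else [np.nan]*2);print("lug",len(q),rect(q) if len(q) else '')
    c0=pickle.load(open(n+"1.pkl","rb")) if 0 else c
    k=(p[...,0]>.33)&(p[...,0]<.58)&(p[...,1]>-.47)&(p[...,1]<-.16)&(abs(p[...,2])<.012)&(c["img"].max(2)<(58 if n=="top" else 40))
    k=cv2.morphologyEx(k.astype(np.uint8),cv2.MORPH_OPEN,np.ones((5,5)));q=p[k>0];M.append(rect(q));print("mat",rect(q))
E
python3 s11.py
```

```text
lug 155 [ 4.51700e-01 -1.85900e-01  1.48000e-02  5.83000e-02  8.78249e+01]
mat [ 0.4534 -0.313   0.2412  0.1943 88.385 ]
lug 149 [ 4.56900e-01 -1.89300e-01  1.48000e-02  6.25000e-02  8.84741e+01]
mat [ 0.4542 -0.3112  0.2528  0.2024 88.4287]
```

```bash
cat > s12.py <<'E'
from s5 import *
from m import rect
import pickle
Y=-.028
eoat.gripper_to(1.,60)
yaw=best((.454,-.188,.2),Y)[1]
r.reach((.4543,-.1877,.2),ori(yaw));r.move_linear((.4543,-.1877,.086),.15);eoat.gripper_to(0.,60);print(current_gripper_width(),F())
for q in((.4575,-.215),(.4570,-.30),(.4515,-.4198)):
    r.move_linear((*q,.086),.08,ori(yaw));print(current_gripper_width(),np.round(F(),1),current_position())
eoat.gripper_to(1.);r.move_linear((.4515,-.4198,.22),.2);r.reach((.4,.35,.35),ori(0))
for n in("top","scene"):
    c=cam(n);pickle.dump(c,open(n+"8.pkl","wb"));p=cloud(c)
    q=p[(p[...,0]>.33)&(p[...,0]<.6)&(p[...,1]>-.418)&(p[...,1]<-.19)&(p[...,2]>.053)&(p[...,2]<.068)];print("rim",rect(q))
cv2.imwrite("pics/end.png",cv2.resize(c["img"][120:300,100:340],(800,600)))
print(current_clock())
E
python3 s12.py
```

```text
0.15372048309734848 [-0.60685208 -4.04143619  0.65044873]
0.15254499652693732 [0.5 3.9 5.2] [ 0.45784125 -0.21419983  0.08635472]
0.1565340126534311 [0.4 7.8 7.7] [ 0.45719141 -0.29692312  0.0862961 ]
0.15910992047743078 [ 0.8  9.3 10. ] [ 0.45197054 -0.41580245  0.08629287]
rim [ 0.4526 -0.306   0.2029  0.1605 88.3655]
rim [ 0.4544 -0.3129  0.209   0.1679 88.9453]
97.9917
```

View pics/end.png

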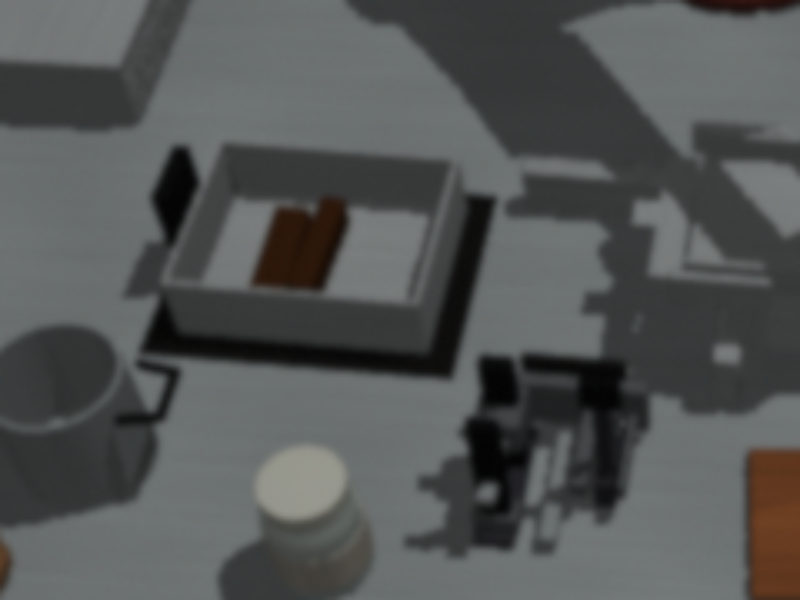

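```bash
python3 -c "
from bench import r
print(r.hand_in())"
```

```text
the job is handed in; nothing more can be done
None
```

I finished the whole task in order and handed it in at about 98 s of robot time: both oat bars are in the tin, which is back within about 3 mm of the mat's centre, the tray is level and the jaw is fully back. The hand-in call returned no verdict.

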